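Shift the bar bender into third

ROBOT

A 7-joint arm with a two-finger parallel gripper is mounted at the origin on the work surface. World frame = base frame: x ahead of the robot, y to its left, z up, the work surface at z = 0. Lengths are in m, angles in rad, forces in N, time in s.
With the tool pointing down it reaches from about 0.425 to 0.925 m from the base axis. Payload 6.8 kg.
Tool frame: the origin (TCP) lies on the front face of the gripper's body, between the roots of the fingers; the fingertips stand 73 mm ahead of it and the grasp point (between the pads) lies 54 mm ahead of it (env.nose_length is the distance from the TCP to the fingertips, in m); z points along the fingers, y is the direction in which the jaws open and shut (so a half turn about z gives the same grasp; the last joint's range is limited). The gripper opens to 85 mm and grips with 20 to 120 N. Pads are 22 mm wide; open, the fingers measure 114 mm over their backs; the gripper's body (76 mm by 85 mm) begins 54 mm behind the grasp point. The pads swing forward as they close: fully open they stand 13 mm farther back than shut.
Start: joints at [-1.226, 0.477, 0.022, 1.555, -0.011, 1.109, -0.083], TCP at [0.295, 0.607, 0.304] pointing down, gripper open.
Joint ranges: [-2.96, 2.96], [-0.34, 2.1], [-1.41, 1.46], [0.24, 2.44], [-1.37, 4.51], [0.17, 1.92], [-2.96, 2.96]. Speed limits (rad/s): [2.39, 2.39, 3.14, 3.14, 3.14, 3.14, 3.14].

INTERFACE

Orientations are given as a unit quaternion [w, x, y, z].
In Python, from cell import env, kin, camera, calibration, job gives the robot as it stands. The module is installed in compiled form; this text tells all that it offers. Calls block until the motion is done:
- env.reach(position, orientation): joint-space move of the TCP to a pose.
- env.movel(position, velocity=0.15, rot=None, stop_force=None): straight line of the TCP; rot=None keeps the orientation; velocity is the mean speed in m/s. With stop_force (N) it stops when the force on the tool has changed by that much, and returns True; else False.
- env.goto_joints(angles): joint-space move.
- env.grip(opening, f_grip=None): finger opening in m; f_grip is the grip in N (None keeps the last); returns when the fingers have stopped.
- env.dwell(seconds).
- kin.inverse_kinematics(position, orientation): joint angles nearest the present ones, or None.
- env.get_state(): the state.
- camera(name): name is "side" or "top" or "wrist"; returns (picture, depth): 420x560x3 uint8, blue, green, red; 420x560 float32, m along the optical axis (not along the pixel's ray), 0 where there is no reading.
- calibration(name): a dict with "fx", "fy", "cx", "cy" (pixels), "rvec" (rotation vector, rad) and "tvec" (3), from world to camera coordinates, as OpenCV has them. Camera axes: x right, y down, z forward; pixel columns grow to the right and rows downward; lengths in m; the calibration is good to about 2 mm. The wrist camera is an equidistant fisheye: a pixel r from the principal point sees the ray r / f radians off the axis. A picture is of the moment at which its call begins: read the wrist's pose just before it. calibration takes no time and is no camera call; for the wrist camera it gives the pose at the moment of the call.
A pose or a line that the arm cannot do raises env.PlanningError and nothing moves.
- job.job_done(): hands the job in, once; it reports no verdict.
The state is a dict: "time": time; "qpos": joint angles; "joint_velocities": joint speeds; "joint_torque": joint torques, N m; "tcp_pos": TCP position; "orientation": TCP orientation; "force": force on the tool from outside, world axes, zero at the start; "torque": the same for the moment, N m; "opening": finger opening in m.
Only numpy, scipy, OpenCV 4.12 (cv2) and the standard library are available. Lean on these libraries where they do the work, as an engineer would, in place of code of your own. Each camera call takes 0.05 s, during which the arm holds its last target.

TASK

The farrier's bar bender stands in second gear. With the fingertips, push its red-knobbed gearstick through the H-shaped gate into third: forward to neutral, across to the right, then forward fully home into the slot with the three yellow dots, without running into first or fourth on the way. Only push the stick, never grip or force it, leave the horseshoe, nail tin and hammer where they are, and finish clear of everything.

Things in the scene. Friction and masses are not known exactly. Their poses are not given: they have to be found in the camera images.
- bender: Green bar bender, bolted down. Gear housing 170 x 170 mm, aluminium gate plate on it, plate top 123 mm above the bench. Origin: bench level under the gate's middle. x = the stick's forward (away from the robot, turned up to 0.35 rad either way), y = left, z up. A low deck with three steel rolls (to 90 mm high) lies 100 to 270 mm ahead (+x). Black dots: one first, two second, four fourth.
- gate_middle (a point): Middle of the H gate at the plate's top; axes as the bender's. Two legs 20 mm wide run along x, centre lines at y = +24 and -24 mm, ends at x = +/-34 mm, joined by a 22 mm wide cross channel along y at x = 0. Tongues between the legs have round noses. First = +x,+y; second = -x,+y; third = +x,-y; fourth = -x,-y.
- third_slot (a point): Third slot (three yellow dots), forward right: 28 mm forward and 24 mm right of gate_middle, at the plate's top; the stem (12 mm) stands about here, within 5 mm, when fully home. Axes as the bender's.
- ball (a point): Centre of the red ball knob, 40 mm diameter, on a 12 mm stem; z up along the stem. Pivot 35 mm above the bender's origin. With a = gear_across, b = gear_forward the ball centre in the bender's frame is (185 sin b, -185 sin a cos b, 35 + 185 cos a cos b) mm: 220 mm high upright, about 202 in a slot's end. Friction keeps the stick where it is left; a push at the ball takes about 2 to 4 N.
- gear_across (a joint): Sideways tilt of the stick, rad: negative left (first/second leg), 0 upright, positive right (third/fourth leg). Stops at -0.318 and 0.318; in a leg it is 0.235 to 0.318 either side. It can change sides only while gear_forward is near 0 (within 0.06 rad). Starts at -0.31 to -0.25.
- gear_forward (a joint): Fore-and-aft tilt of the stick, rad: negative back towards the robot (second/fourth), 0 neutral (cross channel), positive forward (first/third). Stops at -0.318 and 0.318; fully home in third is about 0.318, at the stop. Starts at -0.30 to -0.16.
- horseshoe: Loose steel horseshoe, about 120 mm wide and long, 9 mm thick, lying flat beside the machine; origin in the middle of the curve, at the underside. Leave it alone.
- nail_tin: Loose standing tin, 60 mm diameter, 85 mm high; origin at the centre of its underside. Leave it alone.
- hammer: Loose hammer, 280 mm long, wooden handle, lying on the bench along the right side of the machine; origin near its middle, at the underside. Leave it alone.

How it is judged:
On the way, in this order (a step that is already met when the one before it is completed fails the run):
1. the stick has come out of second to neutral, still on the left (value of joint gear_forward between -0.075 and 0.075 rad and value of joint gear_across below -0.15 rad), for 0.1 s.
2. the stick has crossed in neutral to the right-hand leg (value of joint gear_across above 0.2 rad and value of joint gear_forward between -0.13 and 0.13 rad), for 0.1 s.
At the end, for the whole second after the job is handed in: The stick rests in the third slot: gear_across over 0.2 rad (right) and gear_forward over 0.26 rad (forward; the stop is at 0.318), not moving; horseshoe, tin and hammer within 20 mm of where they were (value of joint gear_across above 0.2 rad and value of joint gear_forward above 0.26 rad and velocity of joint gear_forward between -0.05 and 0.05 rad/s and velocity of joint gear_across between -0.05 and 0.05 rad/s and distance of each of horseshoe, nail_tin, hammer from where it was at the start of the episode below 0.02 m); the robot touches nothing.
It fails at once if the stick was run into first gear (gear_forward over 0.16 on the left) (value of joint gear_across below -0.15 rad and value of joint gear_forward above 0.16 rad).
It fails at once if the stick was run into fourth gear (gear_forward under -0.16 on the right) (value of joint gear_across above 0.15 rad and value of joint gear_forward below -0.16 rad).
It fails at once if the stick was gripped or forced (over 35 N between it and the fingers) (contact force between the fingers and gear_forward above 35 N).
It fails at once if the horseshoe, tin or hammer was moved by more than 20 mm, or lifted (distance of any of horseshoe, nail_tin, hammer from where it was at the start of the episode above 0.02 m).
It also fails if it takes over 48 s, if anything falls off the work surface, if the arm or the gripper's body presses on something with over 40 N, if the wrist force passes 120 N, or if a joint passes its speed limit or range.

## Working session

There is one attempt and no reset: what is moved stays moved. The work goes in short steps, each a Python script; the robot and the scene stay as the last script left them, time stands still between calls to the robot, and variables do not carry over. Pictures are saved under pics/ and viewed, and the job is handed in when it is done.

```bash
mkdir -p pics
python3 - <<'E'
from cell import env,kin,camera,calibration
import cv2,numpy as np
s=env.get_state();print(s['time'],s['tcp_pos'],s['orientation'],s['opening'])
for n in("side","top"):
    p,d=camera(n);cv2.imwrite(f"pics/{n}0.png",p);np.save(f"{n}0.npy",d)
    print(n,calibration(n))
E
```

```text
0.0 [0.29510577 0.60655157 0.30292775] [-1.49643457e-04  2.24492547e-01  9.74475379e-01 -8.99416500e-04] 0.08551509707852659
side {'fx': 466.67709746639196, 'fy': 466.67709746639196, 'cx': 278.16192141183103, 'cy': 204.08095493914837, 'rvec': array([ 0.54331416, -2.78856042,  0.95995686]), 'tvec': array([0.60647348, 0.21351256, 0.82680081])}
top {'fx': 473.51110925641467, 'fy': 473.51110925641467, 'cx': 277.98055283216263, 'cy': 202.6315469272855, 'rvec': array([ 2.17998435, -2.22022624,  0.02862841]), 'tvec': array([0.06652062, 0.62170728, 1.20091075])}
```

View pics/side0.png

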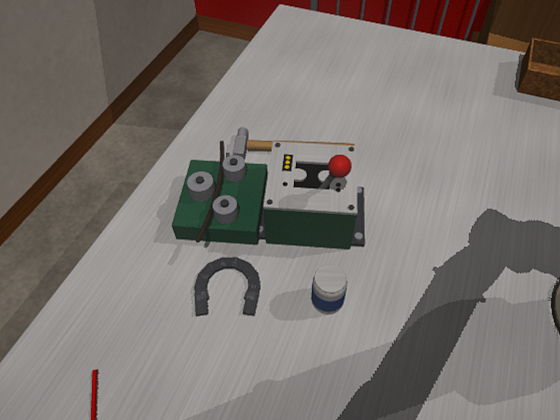

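View pics/top0.png

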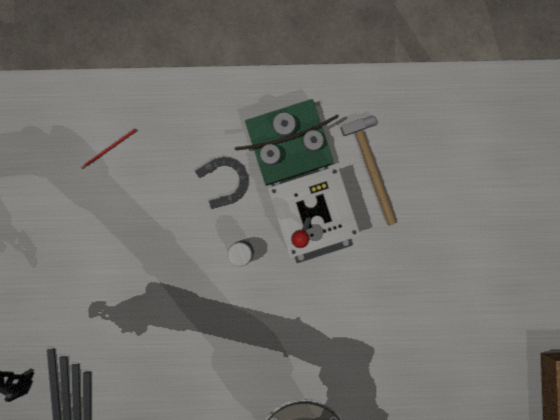

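The top view shows the gate plate around (315,213), the ball at (300,239), the yellow dots at (319,187), the tin at (240,254), the horseshoe at (225,180) and the hammer at (372,170). The side view agrees. Next I measure the plate and the ball.

```bash
cat > h.py <<'E'
import cv2,numpy as np
from cell import env,kin,camera,calibration,job
from scipy.optimize import least_squares
def ray(n,u,v,c=None):
    c=c or calibration(n);R=cv2.Rodrigues(c['rvec'])[0]
    d=R.T@np.array([(u-c['cx'])/c['fx'],(v-c['cy'])/c['fy'],1.]);return -R.T@c['tvec'],d
def onz(n,u,v,z):
    o,d=ray(n,u,v);return o+d*(z-o[2])/d[2]
def cloud(n,d):
    c=calibration(n);R=cv2.Rodrigues(c['rvec'])[0];v,u=np.mgrid[:d.shape[0],:d.shape[1]]
    P=np.stack([(u-c['cx'])/c['fx']*d,(v-c['cy'])/c['fy']*d,d],-1)
    return (P-c['tvec'])@R
def redblob(p,box):
    h=cv2.cvtColor(p,cv2.COLOR_BGR2HSV);m=(((h[...,0]<8)|(h[...,0]>172))&(h[...,1]>150)&(h[...,2]>60)).astype(np.uint8)
    k=np.zeros_like(m);k[box[1]:box[3],box[0]:box[2]]=1;m*=k
    cs,_=cv2.findContours(m,cv2.RETR_EXTERNAL,cv2.CHAIN_APPROX_NONE)
    if not cs:return None
    c=max(cs,key=cv2.contourArea);return cv2.minEnclosingCircle(c),cv2.contourArea(c)
def tri(o1,d1,o2,d2):
    A=np.stack([d1,-d2],1);t=np.linalg.lstsq(A,o2-o1,rcond=None)[0]
    a=o1+d1*t[0];b=o2+d2*t[1];return (a+b)/2,np.linalg.norm(a-b)
E
python3 - <<'E'
from h import *
pt=cv2.imread('pics/top0.png');ps=cv2.imread('pics/side0.png');dt=np.load('top0.npy')
bt=redblob(pt,(270,150,400,290));bs=redblob(ps,(250,120,400,230));print(bt,bs)
print('ball',tri(*ray('top',*bt[0][0]),*ray('side',*bs[0][0])))
for n,p in(('top',pt),('side',ps)):
    d=np.load(n+'0.npy');W=cloud(n,d);m=(abs(W[...,2]-.123)<.008)&(W[...,0]>.3)&(abs(W[...,1])<.4)
    m=m.astype(np.uint8);k,l,st,ce=cv2.connectedComponentsWithStats(m);i=1+np.argmax(st[1:,4]);q=W[l==i]
    r=cv2.minAreaRect((q[:,:2]*1000).astype(np.float32));print(n,st[i],r,np.median(q[:,2]))
p=pt;h=cv2.cvtColor(p,cv2.COLOR_BGR2HSV);m=((abs(h[...,0]-28)<8)&(h[...,1]>150)&(h[...,2]>120)).astype(np.uint8);m[:,:270]=0;m[:,340:]=0
v,u=np.nonzero(m);print('dots',len(u),onz('top',u.mean(),v.mean(),.123))
for n,p,b in(('top',pt,(150,90,420,290)),('side',ps,(160,120,400,320))):
    cv2.imwrite(f'pics/{n}0z.png',cv2.resize(p[b[1]:b[3],b[0]:b[2]],None,fx=2.9,fy=2.9,interpolation=cv2.INTER_CUBIC))
# objects
W=cloud('top',dt)
for nm,(u,v) in dict(tin=(240,252),shoe=(235,165),ham=(372,170),hamhead=(358,126)).items():print(nm,W[v,u])
E
```

```text
(((299.7272644042969, 238.27272033691406), 8.579343795776367), 197.0) (((339.1949157714844, 165.41864013671875), 11.202837944030762), 360.0)
ball (array([0.53804202, 0.0082749 , 0.2091537 ]), np.float64(0.0021720256146762927))
top [ 268  166   92   92 4438] ((597.685302734375, -26.855987548828125), (170.20372009277344, 170.1143798828125), 16.811006546020508) 0.12328014256307376
side [ 263  142   95   75 4989] ((595.2128295898438, -28.514312744140625), (170.381591796875, 174.01878356933594), 16.836353302001953) 0.12300229023696524
dots 0 [nan nan nan]
tin [0.50319716 0.14826329 0.07850912]
shoe [0.72204268 0.16417408 0.00650072]
ham [ 0.70029315 -0.18386017  0.02782734]
hamhead [ 0.81309022 -0.15153154  0.02604193]<stdin>:10: RuntimeWarning: Mean of empty slice.
  ret = ret.dtype.type(ret / rcount)
```

View pics/top0z.png

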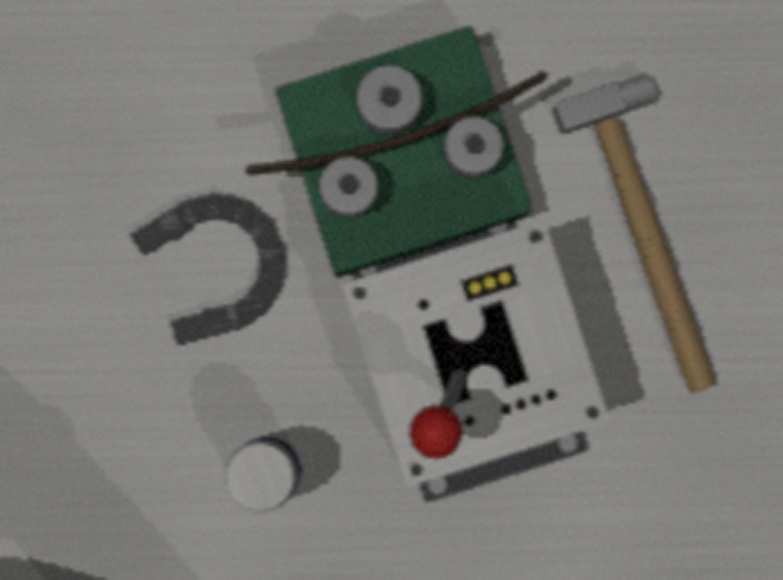

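```bash
cat >> h.py <<'E'
YAW=0.2936; G=np.array([.5967,-.0275])
RB=np.array([[np.cos(YAW),-np.sin(YAW)],[np.sin(YAW),np.cos(YAW)]])
th=np.pi/2+YAW/2
Q=[0.,float(np.cos(th)),float(np.sin(th)),0.]
def b2w(x,y,ztip):
    w=G+RB@np.array([x,y]);return [w[0],w[1],ztip+env.nose_length]
def w2b(P):
    return np.r_[RB.T@(np.asarray(P)[:2]-G),P[2]]
def look(tag):
    pt,_=camera('top');ps,_=camera('side');cv2.imwrite(f'pics/top_{tag}.png',pt);cv2.imwrite(f'pics/side_{tag}.png',ps)
    bt=redblob(pt,(270,150,400,290));bs=redblob(ps,(250,120,400,230))
    out={}
    if bt and bs:
        P,e=tri(*ray('top',*bt[0][0]),*ray('side',*bs[0][0]));B=w2b(P)
        b=np.arcsin(np.clip(B[0]/.185,-1,1));a=-np.arcsin(np.clip(B[1]/.185/np.cos(b),-1,1))
        print(tag,'ball(bender)',B.round(4),'err',round(e,4),'fwd',b.round(3),'across',a.round(3),'areas',bt[1],bs[1])
    z=[cv2.resize(p[c[1]:c[3],c[0]:c[2]],(400,400)) for p,c in((pt,(250,140,390,280)),(ps,(230,90,370,230)))]
    cv2.imwrite(f'pics/z_{tag}.png',np.hstack(z))
    s=env.get_state();print('t',s['time'],'tip',w2b(s['tcp_pos']).round(4),'F',s['force'].round(2))
E
python3 - <<'E'
from h import *
print(env.nose_length)
for u,v in((425,325),(503,302),(527,380)):
    print(w2b(onz('top',150+u/2.9,90+v/2.9,.123)))
for u,v in((489,285),):print('dots',w2b(onz('top',150+u/2.9,90+v/2.9,.123)))
for p in(b2w(-.1,.051,.19),b2w(.0,.11,.19),b2w(.03,-.05,.19)):
    print(p,kin.inverse_kinematics(p,Q))
env.grip(0.0,20)
s=env.get_state();p=list(s['tcp_pos']);p[2]=.36
env.movel(p,velocity=.1)
q=b2w(-.105,.051,.19);q[2]=.36
env.reach(q,Q)
s=env.get_state();print(s['time'],s['tcp_pos'],s['opening'],s['force'])
look('a')
E
```

```text
0.0726
[0.03299565 0.03038013 0.123     ]
[ 0.0313594 -0.0347087  0.123    ]
[-0.03384705 -0.03361127  0.123     ]
dots [ 0.04776369 -0.02826895  0.123     ]
[np.float64(0.48621977379428727), np.float64(-0.007622384007770367), 0.2626] [-0.42279103  0.21917979  0.35794727  2.05891567 -0.09904678  0.8794026
  1.85495519]
[np.float64(0.564865995309934), np.float64(0.07779290643435033), 0.2626] [-0.37167564  0.34998179  0.15707359  1.86192351 -0.06672528  0.93472324
  1.68009017]
[np.float64(0.6398862493412165), np.float64(-0.06667841073650486), 0.2626] [-0.2163889   0.47588477  0.30703373  1.69298968 -0.16548721  0.99823052
  2.01295411]
3.8667 [ 0.48163335 -0.00823106  0.35996018] 0.00011439309865609631 [-0.33693935 -0.61367423 -0.15738047]
a ball(bender) [-0.0458  0.0512  0.209 ] err 0.0022 fwd -0.25 across -0.29 areas 196.0 365.0
t 3.9667 tip [-0.1046  0.0517  0.36  ] F [-0.05  0.05 -0.02]
```

View pics/side_a.png

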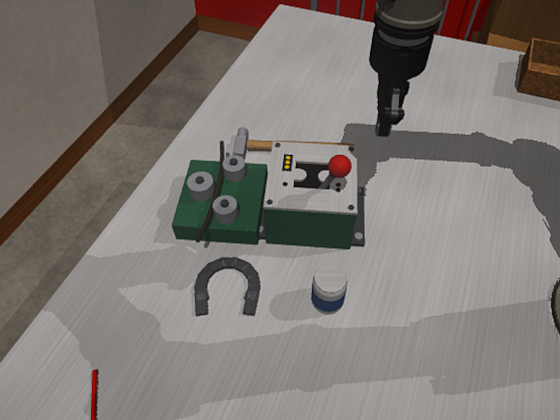

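The gate corners match the model to about 3 mm. The closed fingers, tips at (385,130) in the side view, are behind the ball at (340,166). I'll lower them and push forward, stopping short of neutral.

Run:
```python
from h import *
print(env.movel(b2w(-.105,.052,.19),velocity=.12,stop_force=10))
print(env.movel(b2w(-.042,.052,.19),velocity=.035,stop_force=15))
look('b')
```

```text
False
False
b ball(bender) [-0.0051  0.0462  0.207 ] err 0.0173 fwd -0.027 across -0.253 areas 0.0 355.5
t 6.975 tip [-0.0421  0.052   0.2626] F [-2.85 -0.2   0.8 ]
```

View pics/z_b.png

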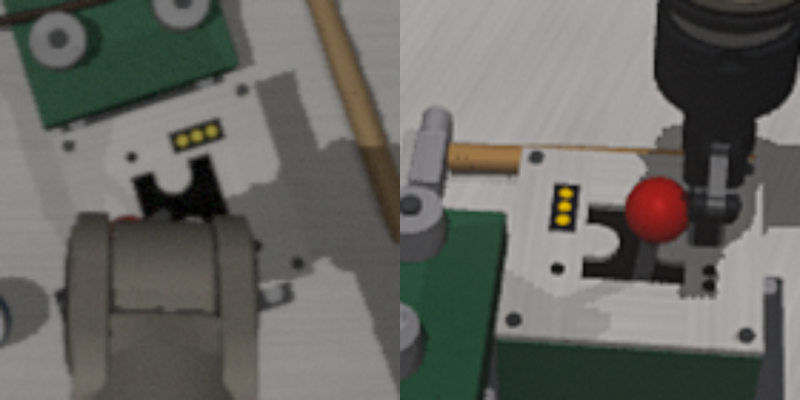

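The wrist hides the ball from the top camera. From the side view alone, at about (657,210) in the zoom, I can intersect the ray with the 185 mm sphere about the pivot.

```bash
cat >> h.py <<'E'
def sph(n='side',box=(230,90,400,260),pic=None):
    p=camera(n)[0] if pic is None else pic
    r=redblob(p,box)
    if not r: print('none');return None
    o,d=ray(n,*r[0][0]);d=d/np.linalg.norm(d);c=np.r_[G,.035];oc=o-c
    B=oc@d;D=B*B-(oc@oc-.185**2)
    t=-B-np.sqrt(max(D,0));P=w2b(o+t*d)
    b=np.arcsin(P[0]/.185);a=-np.arcsin(P[1]/.185/np.cos(b))
    print(n,'sph ball',P.round(4),'fwd',b.round(3),'across',a.round(3),'r',round(r[0][1],1),'area',r[1]);return a,b
E
python3 - <<'E'
from h import *
for n in('a','b'): sph(pic=cv2.imread(f'pics/side_{n}.png'))
sph('top',(270,150,400,290),pic=cv2.imread('pics/top_a.png'))
E
```

```text
side sph ball [-0.0471  0.0493  0.207 ] fwd -0.257 across -0.279 r 11.3 area 365.0
side sph ball [-0.0136  0.0512  0.2123] fwd -0.074 across -0.281 r 11.3 area 355.5
top sph ball [-0.0448  0.0511  0.207 ] fwd -0.245 across -0.289 r 8.6 area 196.0
```

Run:
```python
from h import *
print(env.movel(b2w(-.0305,.052,.19),velocity=.03,stop_force=15))
look('c');sph(pic=cv2.imread('pics/side_c.png'))
env.dwell(.15)
env.movel(b2w(-.075,.052,.19),velocity=.12)
env.movel(b2w(-.06,.115,.19),velocity=.12)
look('d');sph(pic=cv2.imread('pics/side_d.png'));sph('top',(270,150,400,290),pic=cv2.imread('pics/top_d.png'))
```

```text
False
t 7.6083 tip [-0.0303  0.052   0.2626] F [-0.54  0.45  0.6 ]
side sph ball [-0.0012  0.0513  0.2127] fwd -0.006 across -0.281 r 11.3 area 353.5
d ball(bender) [-0.0006  0.0522  0.2132] err 0.0016 fwd -0.003 across -0.286 areas 200.5 366.5
t 9.0667 tip [-0.0602  0.1139  0.2626] F [ 0.05 -0.53 -0.22]
side sph ball [-0.0014  0.0516  0.2126] fwd -0.008 across -0.283 r 11.4 area 366.5
top sph ball [2.000e-04 5.210e-02 2.125e-01] fwd 0.001 across -0.286 r 8.6 area 200.5
```

View pics/z_d.png

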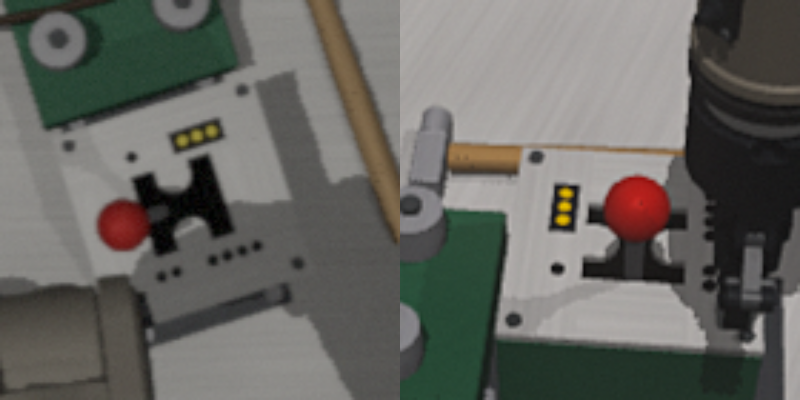

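The stick is in neutral: forward about 0, across -0.286. The ball is at (123,225) in the top zoom. Now I cross from the left, with a check midway.

Run:
```python
from h import *
env.movel(b2w(0,.115,.19),velocity=.12)
print(env.movel(b2w(0,.035,.19),velocity=.05,stop_force=15))
look('e');sph(pic=cv2.imread('pics/side_e.png'))
```

```text
True
t 10.8333 tip [0.0009 0.0647 0.2636] F [-0.06  0.8   2.89]
side sph ball [-0.0198  0.0269  0.217 ] fwd -0.107 across -0.147 r 2.0 area 0.0
```

View pics/z_e.png

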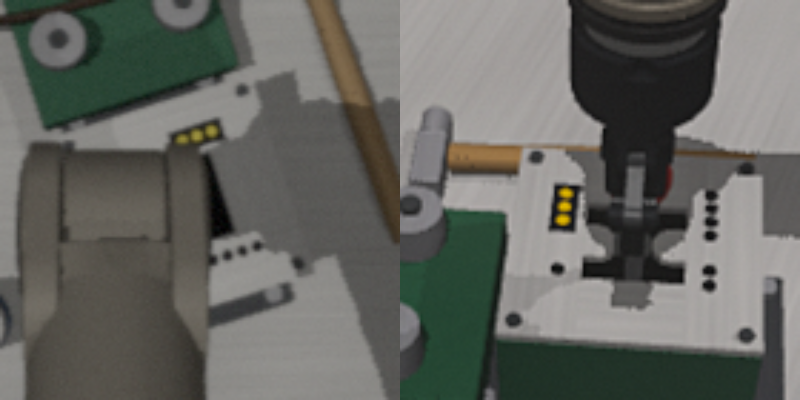

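It stopped on force at y=65 mm with an upward force component. The stepped back of the finger is probably catching the rising ball. I'll back off, check, and turn the tool 90° so the flat finger side does the pushing, as in the first push.

```bash
cat >> h.py <<'E'
th2=th-np.pi/4
Q2=[0.,float(np.cos(th2)),float(np.sin(th2)),0.]
E
python3 - <<'E'
from h import *
env.movel(b2w(0,.115,.19),velocity=.12)
look('f');sph(pic=cv2.imread('pics/side_f.png'));
for p in(b2w(0,.115,.19),b2w(0,-.03,.19)): print(kin.inverse_kinematics(p,Q2))
E
```

```text
t 11.4917 tip [-2.000e-04  1.138e-01  2.626e-01] F [-0.31  0.03 -0.25]
none
[-0.84790918  0.43637917  0.77869502  1.89287106 -0.37040113  0.96153133
  0.39397386]
[-0.58464091  0.51423734  0.79490234  1.80226124 -0.42858015  1.00625125
  0.6745122 ]
```

View pics/z_f.png

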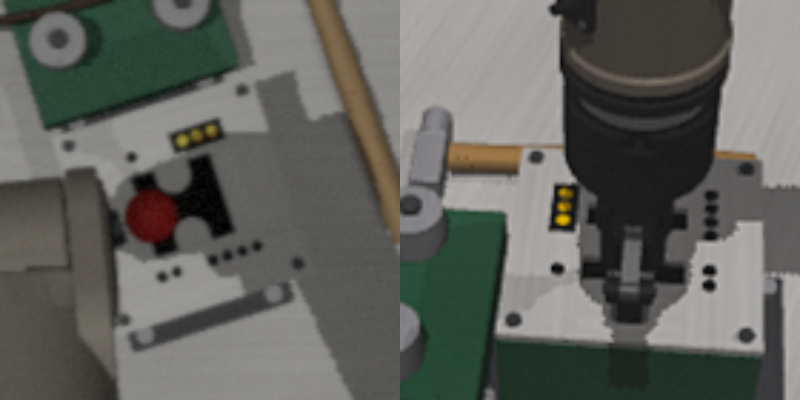

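```bash
sed -i 's/h\[...,2\]>60/h[...,2]>35/' h.py
python3 - <<'E'
from h import *
sph('top',(270,150,400,290),pic=cv2.imread('pics/top_f.png'))
E
```

```text
top sph ball [1.000e-04 2.900e-02 2.177e-01] fwd 0.001 across -0.157 r 9.3 area 230.5
```

Run:
```python
from h import *
env.movel(b2w(0,.12,.193),velocity=.08,rot=Q2)
env.movel(b2w(0,.075,.193),velocity=.1)
print(env.movel(b2w(0,.03,.193),velocity=.05,stop_force=15))
s=env.get_state();print(w2b(s['tcp_pos']),s['force'],s['time'])
look('g');sph('top',(270,150,400,290),pic=cv2.imread('pics/top_g.png'));sph(pic=cv2.imread('pics/side_g.png'))
```

```text
False
[-0.000325    0.02957431  0.26537213] [0.73442909 0.50561413 0.71763538] 14.8667
t 14.9667 tip [-2.000e-04  2.990e-02  2.654e-01] F [0.62 0.27 0.01]
none
side sph ball [-0.002  -0.0019  0.22  ] fwd -0.011 across 0.01 r 3.5 area 7.5
```

View pics/z_g.png

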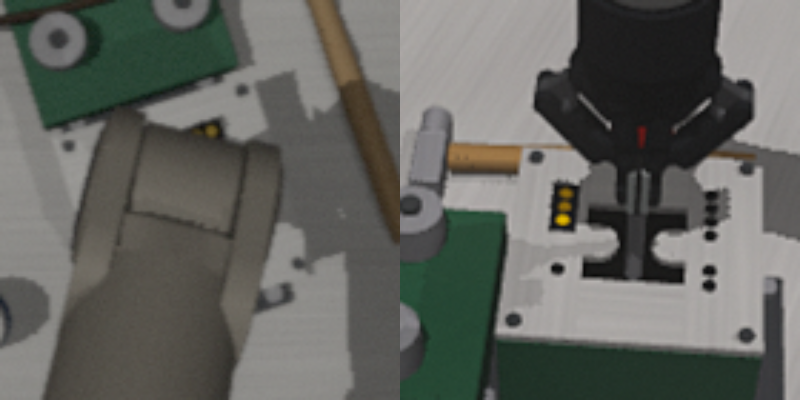

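The flat side pushed the stick freely. The stem stands in the middle of the channel, at about (637,240) in the side zoom, so I carry on to the right leg.

Run:
```python
from h import *
print(env.movel(b2w(0,-.019,.193),velocity=.04,stop_force=15))
s=env.get_state();print(w2b(s['tcp_pos']),s['force'],s['time'])
env.dwell(.15)
env.movel(b2w(0,.02,.193),velocity=.12)
env.movel(b2w(-.085,.02,.193),velocity=.12)
look('h');sph('top',(270,150,400,290),pic=cv2.imread('pics/top_h.png'));sph(pic=cv2.imread('pics/side_h.png'))
```

```text
False
[-9.13412632e-06 -1.92457677e-02  2.65765672e-01] [-0.33747386  0.4669826  -0.41021567] 16.3417
h ball(bender) [-0.0005 -0.0491  0.2137] err 0.001 fwd -0.003 across 0.269 areas 202.5 177.0
t 17.925 tip [-0.0841  0.0201  0.2657] F [ 0.57 -0.75 -0.39]
top sph ball [ 0.     -0.0491  0.2134] fwd 0.0 across 0.269 r 8.4 area 202.5
side sph ball [-0.0016 -0.0531  0.2122] fwd -0.008 across 0.291 r 10.5 area 308.5
```

View pics/z_h.png

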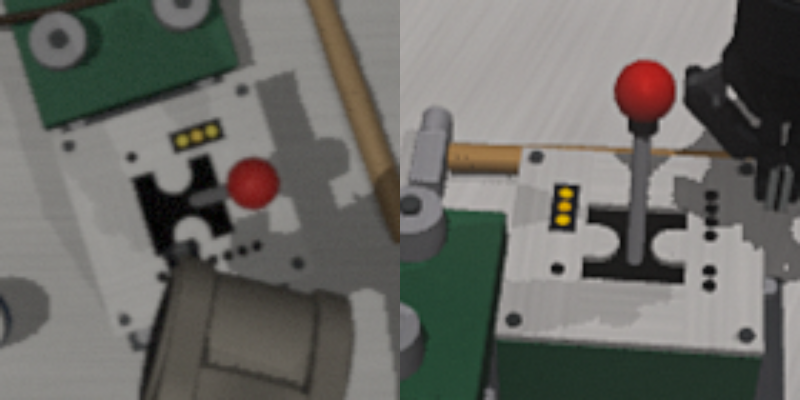

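The stick is in neutral in the right-hand leg (across about 0.27, ball at (253,184) in the top zoom). Now I turn the tool back and push forward into third.

Run:
```python
from h import *
env.movel(b2w(-.09,-.02,.187),velocity=.06,rot=Q)
env.movel(b2w(-.06,-.05,.187),velocity=.12)
print(env.movel(b2w(.018,-.048,.187),velocity=.04,stop_force=15))
s=env.get_state();print(w2b(s['tcp_pos']),s['force'],s['time'])
look('i');sph(pic=cv2.imread('pics/side_i.png'))
```

```text
False
[ 0.01799688 -0.04767552  0.25964782] [-2.30435044  0.79005758 -1.53208952] 22.2417
i ball(bender) [ 0.0494 -0.0297  0.2228] err 0.0081 fwd 0.27 across 0.167 areas 3.5 192.5
t 22.3417 tip [ 0.018  -0.0477  0.2597] F [-2.34 -0.43 -0.15]
side sph ball [ 0.046  -0.0507  0.2069] fwd 0.251 across 0.287 r 10.4 area 283.5
```

View pics/z_i.png

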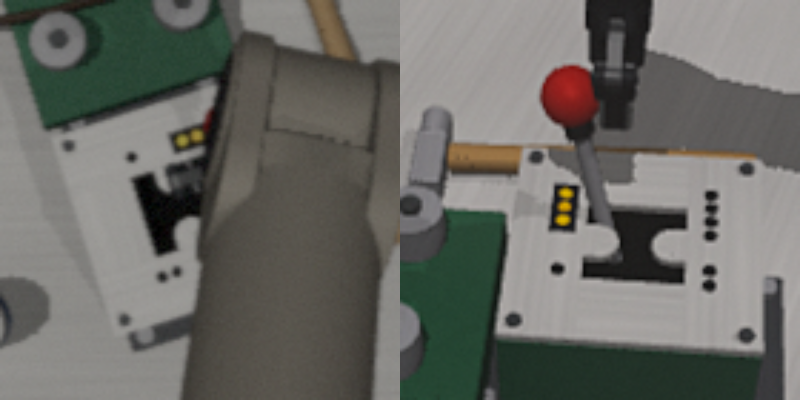

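Forward is about 0.255 and the stick is moving into third, with the ball at (571,96) in the side zoom. I'll finish slowly with a force stop, then back out.

Run:
```python
from h import *
print(env.movel(b2w(.030,-.048,.184),velocity=.02,stop_force=9))
s=env.get_state();print(w2b(s['tcp_pos']),s['force'],s['time'])
env.movel(b2w(-.05,-.048,.187),velocity=.1)
q=b2w(-.1,0.03,.187);q[2]=.36
env.movel(q,velocity=.15)
look('j');sph('top',(270,150,400,290),pic=cv2.imread('pics/top_j.png'));sph(pic=cv2.imread('pics/side_j.png'))
```

```text
False
[ 0.02989111 -0.04826738  0.25673714] [-2.92701298 -0.17347809  2.73322352] 23.1083
j ball(bender) [ 0.0577 -0.045   0.2077] err 0.0021 fwd 0.317 across 0.259 areas 205.0 216.5
t 25.2167 tip [-0.1001  0.0296  0.3593] F [-0.09 -0.08  0.46]
top sph ball [ 0.0589 -0.0454  0.2044] fwd 0.324 across 0.262 r 9.2 area 205.0
side sph ball [ 0.0568 -0.0502  0.2038] fwd 0.312 across 0.289 r 10.1 area 288.5
```

View pics/z_j.png

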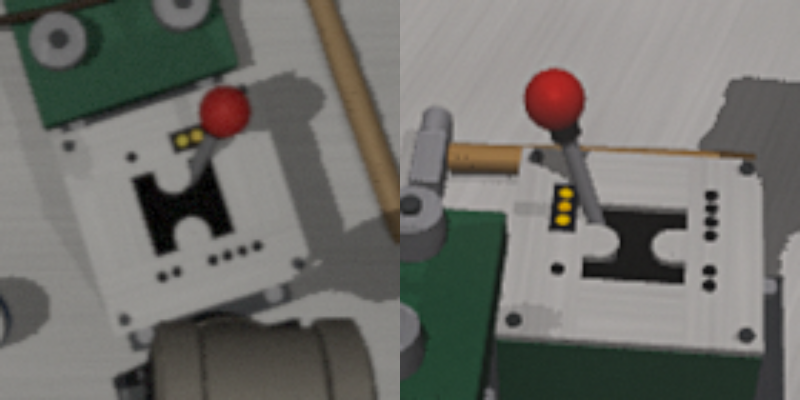

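View pics/top_j.png

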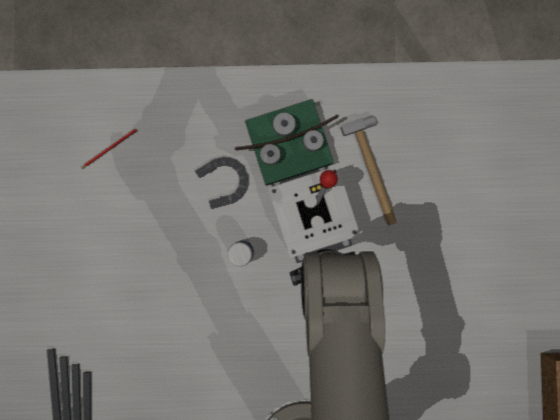

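The stick is at the third-gear stop: forward about 0.317, across about 0.27. The ball is at (328,179) in the top view, and the tin (240,254), horseshoe and hammer sit where they began. The arm is clear, so I'm handing in.

Run:
```python
from cell import env,job
print(env.get_state()['force']);print(job.job_done())
```

```text
[-0.08919093 -0.07501182  0.45528025]
the job is handed in; nothing more can be done
None
```

The gearstick is in third and the job is handed in, at about 25 s of the 48 s allowed. I used closed fingertips for three pushes: forward to neutral, across to the right, then forward into third. The system gave no verdict.

- **Stick position:** the last camera check showed gear_forward at 0.31 to 0.32 (the stop is at 0.318). gear_across was 0.26 to 0.29, with the top and side views differing by about 0.03 rad.
- **Path through the gate:** camera checks after each push showed neutral on the left (forward about 0, across -0.286), then neutral on the right (forward about 0, across about 0.27). None of my checks showed it near first or fourth.
- **Loose items and clearance:** the horseshoe, tin and hammer looked unmoved, judged by eye in the top view. The gripper was lifted clear, with the tool force near zero.
- **What went wrong:** my first sideways push stopped at the 15 N force limit partway across. The stepped back of the finger seems to have caught the rising ball. I backed off, turned the tool 90° and finished the crossing with the flat side of the fingers.
- **What I did not confirm:** the last push reached its target without triggering the force stop, so the stop itself was not felt. That the stick is fully home rests on the camera angles alone.

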